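Make up a supper tray and a power-cut tray

TASK

Make up the two kit trays from the things on the worktop. The blue supper tray gets the tin standing in its big ring, and the salt shaker and the spice jar with the red label standing in the two small rings, one in each, either way round; the red power-cut tray gets the tea light in its ring and the matchbox lying flat in its rectangle, the long way of the box along the long way of the outline. Centre each thing well in its outline, let go of everything, and leave the green jar, the blue jar and the kitchen timer where they are.

Things in the scene. Friction and masses are not known exactly. Their poses are not given: they have to be found in the camera images.
- blue_tray: supper tray: low square blue plastic tray, 150 x 150 mm, fixed. Origin at the centre of its underside; floor 5 mm above that, rim 14 mm, a small grip at its +x and -x edges 25 mm. Three white rings are printed flat on the floor, their centres in tray x, y: a big one (68 mm across) at (-35, 0) mm, two small ones (54 mm across) at (30, 40) and (30, -40) mm.
- red_tray: power-cut tray: low red plastic tray, 190 (its x) x 100 mm, fixed. Origin at the centre of its underside; floor 5 mm above that, rim 14 mm, small end grips 25 mm. Two white outlines are printed flat on the floor along its x axis (y = 0): a ring (50 mm across) at x = -45 mm, a rectangle (46 mm along x, 66 mm along y) at x = +45 mm.
- tin: closed food tin, dark blue and gold, upright cylinder 57 mm across, 72 mm tall. Origin at the centre of its underside, z up. 0.13 to 0.25 kg.
- shaker: salt shaker with clear body and pale grey domed top, upright, round, 44 mm across below, 34 mm at the top, 90 mm tall. Origin at the centre of its underside, z up. 0.07 to 0.14 kg.
- red_jar: spice jar with a red label and reddish-brown cap, upright cylinder 41 mm across, 105 mm tall. Origin at the centre of its underside, z up. 0.08 to 0.15 kg.
- candle: tea light in a pale cup, round, 38 mm across, 15 mm tall. Origin at the centre of its underside, z up. 15 g.
- matches: closed matchbox, dark green top with a yellow emblem and brown sides, lying flat: 36 mm along its x, 56 mm along its y, 16 mm tall. Origin at the centre of its underside, z up. 25 g.
- green_jar: spice jar with a green and black label, the same shape as the red one (41 mm across, 105 mm tall). Origin at the centre of its underside. Not wanted; leave it standing where it is.
- blue_jar: spice jar with a blue and cream label, the same shape as the red one (41 mm across, 105 mm tall). Stands behind the rest. Origin at the centre of its underside. Leave it standing where it is.
- timer: white and grey round kitchen timer, 60 mm across, 49 mm tall. Stands behind the rest. Origin at the centre of its underside. Leave it where it is.
Things that resemble listed ones, but are neither listed nor needed, are in the scene too. Leave any orange look-alike of the shaker alone. What is shaped like the tin but purple is not meant.

How it is judged (in metres and radians):
At the end, for the whole second after the job is handed in: Tin in the big blue-tray ring, shaker and red jar one in each small ring, tea light in the red-tray ring, matchbox in the rectangle (long sides within 0.25 rad): each centred within 12 mm along tray x and y, on the tray floor within 5 mm, upright within 0.15 rad, at rest, released (x of tin in the frame of blue_tray between -0.047 and -0.023 m and y of tin in the frame of blue_tray between -0.012 and 0.012 m and ((x of shaker in the frame of blue_tray between 0.018 and 0.042 m and y of shaker in the frame of blue_tray between 0.028 and 0.052 m) or (x of shaker in the frame of blue_tray between 0.018 and 0.042 m and y of shaker in the frame of blue_tray between -0.052 and -0.028 m)) and ((x of red_jar in the frame of blue_tray between 0.018 and 0.042 m and y of red_jar in the frame of blue_tray between 0.028 and 0.052 m) or (x of red_jar in the frame of blue_tray between 0.018 and 0.042 m and y of red_jar in the frame of blue_tray between -0.052 and -0.028 m)) and x of candle in the frame of red_tray between -0.057 and -0.033 m and y of candle in the frame of red_tray between -0.012 and 0.012 m and x of matches in the frame of red_tray between 0.033 and 0.057 m and y of matches in the frame of red_tray between -0.012 and 0.012 m and angle between the y axis of matches and the y axis of red_tray, either way round below 0.25 rad and z of tin in the frame of blue_tray between 0 and 0.01 m and angle between each of tin, shaker, red_jar, candle, matches's own z axis and vertical below 0.15 rad and linear speed of each of tin, shaker, red_jar, candle, matches below 0.02 m/s and z of shaker in the frame of blue_tray between 0 and 0.01 m and z of red_jar in the frame of blue_tray between 0 and 0.01 m and z of candle in the frame of red_tray between 0 and 0.01 m and z of matches in the frame of red_tray between 0 and 0.01 m and contact force between the fingers and tin below 0.05 N and contact force between the fingers and shaker below 0.05 N and contact force between the fingers and red_jar below 0.05 N and contact force between the fingers and candle below 0.05 N and contact force between the fingers and matches below 0.05 N); the robot touches nothing.
It fails at once if the green jar, the blue jar or the timer is moved by more than 15 mm or tipped (distance of any of green_jar, blue_jar, timer from where it was at the start of the episode above 0.015 m or angle between any of green_jar, blue_jar, timer's own z axis and vertical above 0.3 rad).
It also fails if it takes over 106 s, if anything falls off the work surface, if the arm or the gripper's body presses on something with over 40 N, if the wrist force passes 120 N, or if a joint passes its speed limit or range.

ROBOT

A 6-joint arm with a two-finger parallel gripper is mounted at the origin on a cart in front of the work surface, level with it; the furniture and walls round the work are solid. World frame = base frame: x ahead of the robot, y to its left, z up, the work surface at z = 0. Lengths are in mm, angles in rad, forces in N, time in s.
With the tool pointing down it reaches from about 350 to 975 mm from the base axis. Payload 7.1 kg.
Tool frame: the origin (TCP) lies midway between the tips of the shut fingers; the grasp point (between the pads) lies 19 mm behind it (ctrl.grip_depth is the distance from the TCP to the grasp point, in mm); z points along the fingers, y is the line along which they close (so a half turn about z gives the same grasp; the last joint's range is limited). The gripper opens to 88 mm and grips with 3 to 60 N. Pads are 20 mm wide; open, the fingers measure 115 mm over their backs; the gripper's body (75 mm by 178 mm) begins 61 mm behind the grasp point.
Start: joints at [1.296, 0.423, 1.63, -0, 1.089, -0.019], TCP at [158.106, 604.655, 222.675] pointing down, gripper open.
Joint ranges: [-3, 3], [-0.9, 2.11], [0.09, 2.58], [-1.31, 4.45], [0.11, 2.69], [-2.54, 2.54]. Speed limits (rad/s): [2.39, 2.39, 3.01, 3.14, 3.14, 3.14].

INTERFACE

Orientations are given as a rotation vector (axis times angle).
In Python, from workcell import ctrl, cams gives the robot as it stands.
- The arm moves only by the tool move_arm, never from a script. Its argument "steps" is a list of rows, each a list of 3 entries, a list of its own where there are three numbers: the shift along the tool's x, y, z in units of 25 mm (1.0 is 25 mm), then the turn about the tool's z in units of 5 degrees (1.0 is 5 degrees), then the closure, from 0 (fully open) to 1 (shut). A call has 1 to 20 rows; each row shifts and turns the commanded pose from where the row before left it, along the tool's axes as they then stand; what a row does not reach is not made up. A row lasts 1/12 s, in which the tool goes at most 41.7 mm and 7.16 degrees, less where a joint would pass 70% of its speed; a pose out of reach is approached as far as the arm can. A call is refused whole if a number of a shift passes 1 or a number of a turn 1, either way. A call with a gripper value outside its range is refused whole. The fingers move at their own pace and stop on an object; the grip force is fixed at half the most. Time passes only in rows, so rows that do not move let the fingers close. It gives the time, the measured TCP pose, the force, the opening and the grip force at its end, in the units of the state.
- ctrl.get_obs(): the state, without advancing time (a new reading comes with each control period).
- cams.get_image(name): name is "side" or "top" or "wrist"; returns a dict with "image" (420x560x3 uint8, red, green, blue), "camera_matrix" (3x3 intrinsics, pixels), "xyz" and "rotation" of the camera in the world; the wrist camera has in their place "mount" (4x4, takes a point from camera to tool coordinates, whose origin is the TCP and whose axes are the flange's). Camera axes: x right, y down, z forward; pixel columns grow to the right and rows downward; lengths in mm; the calibration is good to about 2 mm. A picture is of the moment at which its call begins: read the wrist's pose just before it. There is no depth.
- ctrl.close_job(): hands the job in; it is judged then, once.
Trained networks look in the newest picture that a camera, given by its name, has taken for a name from the list of things; names that differ only in an ending like _2 or _b are one class to them, and where a whole thing is asked for, a point or a joint stands for the part that bears it (a point fixed in the world has none). Each returns a list of dicts, best first, with "p" (0 to 1); they miss things now and then, are a little off and sometimes report something else, mostly with a low value. They report only what shows in the picture. A call takes as long as a camera call. They do not tell look-alikes from the thing itself.
- cams.boxes_of(camera, thing): "rect" ([centre column, centre row, width, height] in pixels, round what is visible of it).
- cams.cut_out(camera, thing): "pixels" (420x560 bool, what is visible of it) and "rect" ([centre column, centre row, width, height] in pixels, round what is visible of it).
The state is a dict: "t": time; "qpos": joint angles; "qvel": joint speeds; "joint_torque": joint torques, N m; "ee_pos": TCP position; "orientation": TCP orientation; "ft_force": force on the tool from outside, world axes, zero at the start; "moment": the same for the moment, N m; "width": finger opening in mm; "grasp_force": force on a finger pad.
Only numpy, scipy, OpenCV 4.12 (cv2) and the standard library are available. Lean on these libraries where they do the work, as an engineer would, in place of code of your own. Each camera call takes 0.05 s, during which the arm holds its last target. There are 200 camera calls.

## Working session

There is one attempt and no reset: what is moved stays moved. The work goes in short steps, Python scripts to look and compute and a tool call to move; the robot and the scene stay as the last step left them, time stands still between calls to the robot, and variables do not carry over. Pictures are saved under pics/ and viewed, at most 14 in all, crops included, and the job is handed in when it is done.

Besides the shell and the picture viewer there is one more tool, called after "Call:" as a command line: name --argument value ..., lists and objects as JSON in quotes. move_arm: Moves the arm, as the interface text tells. Its arguments: {"type":"object","properties":{"steps":{"type":"array"}},"required":["steps"]}

```bash
mkdir -p pics
cat > h.py <<'E'
import numpy as np, cv2
from workcell import ctrl, cams
from scipy.spatial.transform import Rotation as R
def cam(name):
    o=ctrl.get_obs(); d=cams.get_image(name); K=np.array(d["camera_matrix"])
    if name=="wrist":
        T=np.eye(4);T[:3,:3]=R.from_rotvec(o["orientation"]).as_matrix();T[:3,3]=o["ee_pos"]
        M=T@np.array(d["mount"]); return d["image"],K,M[:3,3],M[:3,:3]
    return d["image"],K,np.array(d["xyz"]),np.array(d["rotation"])
def at(c,u,v,z):
    _,K,p,r=c; w=r@np.linalg.solve(K,[u,v,1.]); return p+w*(z-p[2])/w[2]
def px(c,P):
    _,K,p,r=c; q=K@(r.T@(np.array(P)-p)); return q[:2]/q[2]
def save(n,im): cv2.imwrite("pics/"+n,cv2.cvtColor(im,cv2.COLOR_RGB2BGR))
E
python3 - <<'E'
from h import *
o=ctrl.get_obs();print(o["t"],o["orientation"],R.from_rotvec(o["orientation"]).as_matrix().round(3).tolist(),o["width"])
H=dict(tin=72,shaker=90,red_jar=105,candle=15,matches=16,green_jar=105,blue_jar=105,timer=49,blue_tray=14,red_tray=14)
for n in ["top","side"]:
    c=cam(n);save(n+"0.png",c[0]);print(n,c[2],c[3].round(2).tolist(),c[1][0,0])
    for t in H:
        for b in cams.boxes_of(n,t):
            if b["p"]>.2:
                r=b["rect"];print(t,round(b["p"],2),np.round(r),at(c,r[0],r[1],H[t]).round()[:2] if n=="top" else at(c,r[0],r[1]+r[3]/2,0).round()[:2])
print(ctrl.get_obs()["t"])
E
```

```text
0.0 [-4.00640789e-01 -3.11571768e+00  2.39644017e-03] [[-0.967, 0.253, -0.0], [0.253, 0.967, -0.001], [0.0, -0.002, -1.0]] 87.96127644734686
top [ 2.79195055e+02 -1.08938665e+00  1.30137447e+03] [-2.12, 2.14, -0.2] 463.4590021158596Traceback (most recent call last):
  File "<stdin>", line 9, in <module>
  File "h.py", line 11, in at
    _,K,p,r=c; w=r@np.linalg.solve(K,[u,v,1.]); return p+w*(z-p[2])/w[2]
                                                                    ~^^^
IndexError: invalid index to scalar variable.
```

Camera rotation is a rotation vector.

```bash
sed -i 's/np.array(d\["rotation"\])/R.from_rotvec(d["rotation"]).as_matrix()/' h.py
python3 - <<'E'
from h import *
H=dict(tin=72,shaker=90,red_jar=105,candle=15,matches=16,green_jar=105,blue_jar=105,timer=49,blue_tray=14,red_tray=14)
for n in ["top","side"]:
    c=cam(n);save(n+"1.png",c[0]);print(n,c[2],c[3].round(2).tolist(),c[1][0,0])
    for t in H:
        for b in cams.boxes_of(n,t):
            if b["p"]>.2:
                r=b["rect"];print(t,round(b["p"],2),np.round(r),at(c,r[0],r[1],H[t]).round()[:2] if n=="top" else at(c,r[0],r[1]+r[3]/2,0).round()[:2])
print(ctrl.get_obs()["t"])
E
```

```text
top [ 2.79195055e+02 -1.08938665e+00  1.30137447e+03] [[-0.01, -0.98, 0.18], [-1.0, 0.01, -0.01], [0.01, -0.18, -0.98]] 463.4590021158596
tin 0.89 [310. 246.  19.  21.] [415. -81.]
tin 0.77 [311. 207.  22.  26.] [521. -86.]
shaker 0.78 [256. 274.  17.  14.] [340.  61.]
shaker 0.75 [223. 250.  19.  13.] [404. 148.]
shaker 0.73 [229. 210.  18.  22.] [511. 135.]
red_jar 0.47 [282. 242.  14.  21.] [421.  -7.]
candle 0.61 [338. 252.  15.  11.] [ 403. -163.]
matches 0.57 [255. 239.  27.  19.] [442.  69.]
green_jar 0.59 [279. 171.  15.  26.] [611.  -0.]
green_jar 0.56 [220. 250.  17.  11.] [402. 153.]
blue_jar 0.85 [237. 170.  16.  24.] [615. 113.]
timer 0.72 [317. 174.  18.  22.] [ 618. -105.]
timer 0.58 [310. 248.  22.  21.] [411. -82.]
blue_tray 0.9 [387. 257.  62.  58.] [ 388. -297.]
red_tray 0.94 [175. 259.  48.  71.] [387. 291.]
side [ 271.09532288 -703.18147499  740.56942477] [[0.95, -0.2, 0.22], [-0.3, -0.67, 0.68], [0.01, -0.71, -0.7]] 458.3769059748665
tin 0.58 [302. 224.  29.  41.] [ 517. -110.]
tin 0.38 [204. 143.  80.  29.] [373. 241.]
shaker 0.87 [207. 194.  19.  35.] [341.  47.]
shaker 0.66 [271. 155.  20.  38.] [518. 131.]
shaker 0.6 [224. 164.  17.  36.] [401. 135.]
candle 0.72 [256. 274.  22.  19.] [ 395. -180.]
green_jar 0.77 [330. 183.  19.  47.] [616. -18.]
blue_jar 0.79 [315. 148.  22.  43.] [628. 113.]
blue_jar 0.44 [205. 143.  79.  34.] [373. 230.]
timer 0.71 [350. 227.  29.  33.] [ 616. -138.]
blue_tray 0.69 [273. 337. 108. 103.] [ 367. -390.]
red_tray 0.61 [206. 144.  80.  34.] [375. 229.]
1.2
```

View pics/top1.png

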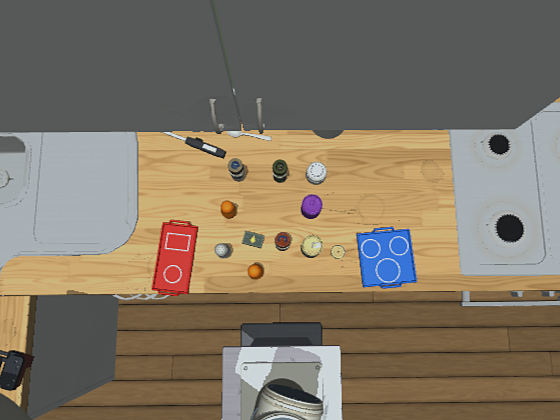

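View pics/side1.png

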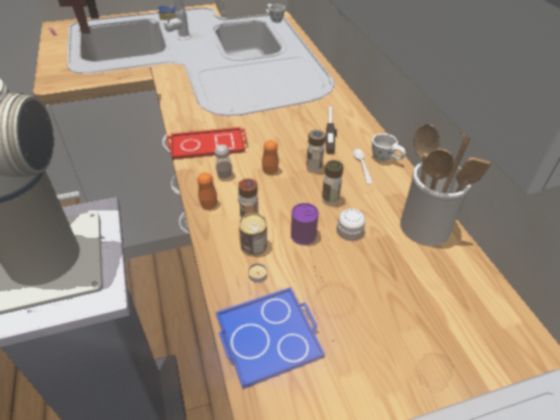

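The top view shows the gold/blue tin at (311,246), with a purple look-alike at (311,207). The clear shaker is at (223,250), with orange look-alikes at (229,209) and (256,271). The red jar is at (282,241), the green jar at (280,171) and the blue jar at (237,170). The candle is at (338,252) and the matches at (253,240). The blue tray is at (387,257), with its +x pointing away from the robot. The red tray is at (175,259), with its rectangle on the far side.

Next I'll move to an overview pose and align the tool with the world axes.

Call:
move_arm --steps '[[[0,0,0],-1,0],[[0,0,0],-1,0],[[0,0,0],-0.93,0],[[-0.57,-1,-0.24],0,0],[[-0.57,-1,-0.24],0,0],[[-0.57,-1,-0.24],0,0],[[-0.57,-1,-0.24],0,0],[[-0.57,-1,-0.24],0,0],[[-0.57,-1,-0.24],0,0],[[-0.57,-1,-0.24],0,0],[[-0.57,-1,-0.24],0,0],[[-0.57,-1,-0.24],0,0],[[-0.57,-1,-0.24],0,0],[[-0.57,-1,-0.24],0,0],[[-0.57,-1,-0.24],0,0],[[-0.57,-1,-0.24],0,0],[[-0.57,-1,-0.24],0,0],[[-0.57,-1,-0.24],0,0],[[-0.57,-1,-0.24],0,0]]'

```text
t: 2.78
ee_pos: [386.5, 203.3, 319.2]
orientation: [0.0, 3.141, 0.0]
ft_force: [0.0, 0.1, -0.1]
width: 87.8
grasp_force: 0.0
```

Run:
```python
from h import *
o=ctrl.get_obs();print(o["t"],o["ee_pos"],R.from_rotvec(o["orientation"]).as_matrix().round(3).tolist())
c=cam("wrist");save("w1.png",c[0]);print(c[2],c[3].round(2).tolist(),c[1][0,0])
for t,z in dict(red_tray=14,matches=16,shaker=90,red_jar=105).items():
    for b in cams.boxes_of("wrist",t): print(t,round(b["p"],2),np.round(b["rect"]),at(c,*b["rect"][:2],z).round())
```

```text
2.7833 [386.51248377 203.30579754 319.20605074] [[-1.0, 0.0, 0.001], [0.0, 1.0, 0.0], [-0.001, 0.0, -1.0]]
[308.69023348 202.80298558 482.21194517] [[0.0, 0.96, 0.28], [1.0, -0.0, 0.0], [0.0, 0.28, -0.96]] 358.5052289055233
red_tray 0.66 [349. 159. 102. 161.] [383. 295.  14.]
red_tray 0.47 [221. 343.  38.  69.] [666. 113.  14.]
matches 0.56 [187. 202.  49.  37.] [441.  79.  16.]
shaker 0.87 [237. 266.  38.  47.] [499. 152.  90.]
shaker 0.62 [172. 139.  47.  36.] [349.  87.  90.]
shaker 0.51 [219. 344.  40.  74.] [610. 125.  90.]
shaker 0.46 [ 13. 176.  25.  30.] [389. -94.  90.]
red_jar 0.85 [107. 204.  71.  55.] [418.  14. 105.]
```

View pics/w1.png

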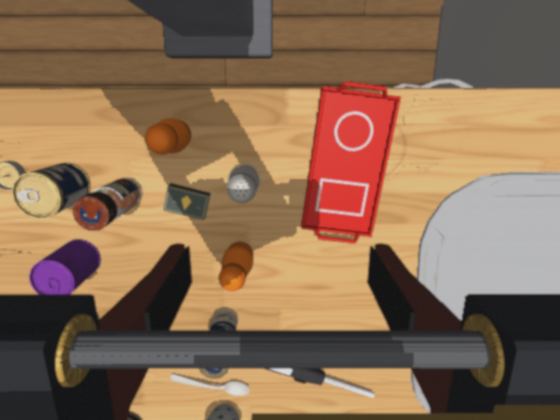

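The wrist view shows the red tray with its ring at (353,131) and its rectangle at (342,197). The matches are at (187,202), the clear shaker at (240,185), the red jar at (107,204) and the gold tin at (52,190). The orange look-alikes are at (168,136) and (236,266), and the purple tin is at (66,268).

I'll fit the silhouettes to get positions.

```bash
cat >> h.py <<'E'
from scipy.optimize import least_squares
DIM=dict(tin=[(28.5,0),(28.5,72)],shaker=[(22,0),(22,50),(17,78),(8,90)],red_jar=[(20.5,0),(20.5,105)],candle=[(19,0),(19,15)])
A=np.linspace(0,2*np.pi,40)
def bb(p): return np.r_[p.min(0),p.max(0)]
def fit(c,mask,dim,z0=0):
    ys,xs=np.nonzero(mask); m=bb(np.c_[xs,ys].astype(float)); m[2:]+=1
    def f(q):
        P=np.array([px(c,[q[0]+r*np.cos(a),q[1]+r*np.sin(a),z+z0]) for r,z in dim for a in A]); return bb(P)-m
    s=least_squares(f,at(c,*((m[:2]+m[2:])/2),40)[:2]); return s.x.round(1),s.fun.round(1)
def find(c,name,t,near,z0=0):
    best=None
    for b in cams.cut_out(name,t):
        q,e=fit(c,b["pixels"],DIM[t],z0)
        print(t,round(b["p"],2),np.round(b["rect"]),q,e)
def wpts(c,lo,hi):
    pass
def white(c,box):
    """white printed outlines inside an image box: external contours with hull centre"""
    x0,y0,x1,y1=box; im=c[0][y0:y1,x0:x1].astype(int); w=((im.min(2)>130)).astype(np.uint8)
    n,l,s,_=cv2.connectedComponentsWithStats(w,connectivity=8)
    for i in range(1,n):
        if s[i,4]>40:
            p=np.argwhere(l==i)[:,::-1]+[x0,y0]
            W=np.array([at(c,u,v,5)[:2] for u,v in p],np.float32)
            r=cv2.minAreaRect(W); e=cv2.minEnclosingCircle(W); print("white",s[i,4],p.mean(0).round(),"rect",np.round(r[0],1),np.round(r[1],1),round(r[2],1),"circ",np.round(e[0],1),round(e[1],1))
E
python3 - <<'E'
from h import *
c=cam("wrist");white(c,(300,95,400,235))
for t in ["shaker","red_jar","tin","candle"]: find(c,"wrist",t,0)
for b in cams.cut_out("wrist","matches"):
    print(b["p"],b["rect"])
im=c[0][175:225,155:220]
hs=cv2.cvtColor(im,cv2.COLOR_RGB2HSV); m=((hs[...,2]<110)).astype(np.uint8)
m=cv2.morphologyEx(m,cv2.MORPH_CLOSE,np.ones((5,5)))
n,l,s,_=cv2.connectedComponentsWithStats(m); i=1+np.argmax(s[1:,4]); p=np.argwhere(l==i)[:,::-1]+[155,175]
r=cv2.minAreaRect(np.array([at(c,u,v,16)[:2] for u,v in p],np.float32)); print(r)
save("crop1.png",cv2.resize(c[0][110:240,0:270],None,fx=2.9,fy=2.9))
E
```

```text
white 400 [352. 131.] rect [347.6 300. ] [51.  49.9] 46.4 circ [347.5 299.7] 25.8
white 390 [346. 197.] rect [437.  288.9] [67.  47.6] 83.1 circ [437.1 288.7] 39.6
shaker 0.97 [169. 138.  41.  35.] [351.7  67.5] [-2.9 -1.2  3.4  1.2]
shaker 0.95 [241. 183.  35.  39.] [409.2 157.8] [-1.2 -1.5  1.3  1.4]
shaker 0.7 [236. 268.  34.  48.] [525.2 144.4] [-0.4 -0.5  0.4  0.5]
red_jar 0.79 [105. 205.  71.  58.] [430.   -5.5] [-0.5 -0.1  0.7  0.2]
tin 0.81 [ 49. 191.  81.  54.] [418. -85.] [ 0.1 -0.5 -0.1  0.5]
tin 0.79 [ 64. 266.  74.  54.] [523.  -85.5] [ 0.5 -3.9 -0.6  3.7]
candle 0.59 [ 12. 177.  23.  27.] [ 405.9 -154.8] [-6.3  0.6  6.5 -0.4]
0.65 [184.3, 203.4, 47.4, 35.4]
((439.7427062988281, 78.32732391357422), (56.61571502685547, 40.870365142822266), 75.25218200683594)
```

View pics/crop1.png

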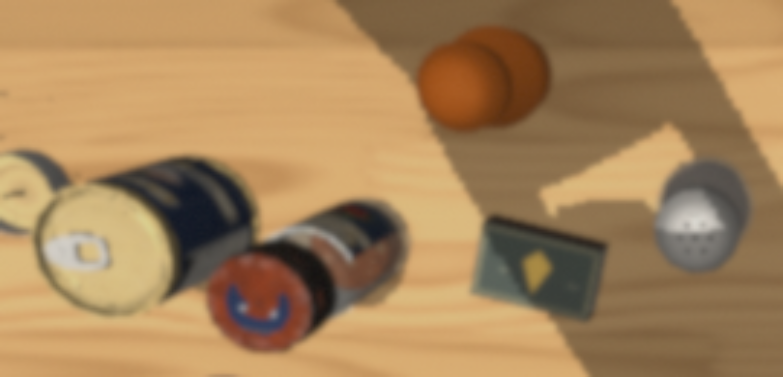

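The crop confirms the choices: gold tin at (49,191), red-capped jar at (105,205), clear shaker at (241,183) and the matches. The red tray's ring is at (347.6,300) and its rectangle at (437,289), 90 mm apart as specified. I'll pick the shaker first.

Call:
move_arm --steps '[[[-0.23,-0.455,1],0,0],[[-0.23,-0.455,1],0,0],[[-0.23,-0.455,1],0,0],[[-0.22,-0.455,1],0,0],[[0,0,0.946],0,0],[[0,0,0.946],0,0],[[0,0,0.946],0,0],[[0,0,0.946],0,0],[[0,0,0.946],0,0],[[0,0,0.946],0,0],[[0,0,0.946],0,0],[[0,0,0.946],0,0],[[0,0,0],0,0.8],[[0,0,0],0,0.8],[[0,0,0],0,0.8],[[0,0,0],0,0.8],[[0,0,0],0,0.8],[[0,0,0],0,0.8]]'

```text
t: 4.83
ee_pos: [409.6, 159.4, 30.6]
orientation: [0.0, 3.139, 0.001]
ft_force: [0.1, -0.1, 0.2]
width: 51.2
grasp_force: 0.0
```

Call:
move_arm --steps '[[[0,0,0],0,0.8],[[0,0,0],0,0.8],[[0,0,0],0,0.8],[[0,0,-1],0,0.8],[[0,0,-1],0,0.8],[[0,0,-1],0,0.8],[[0,0,-1],0,0.8],[[0,0,-1],0,0.8],[[0,0,-1],0,0.8],[[0.1,-1,-0.3],0,0.8],[[0.1,-1,-0.3],0,0.8],[[0.1,-1,-0.3],0,0.8],[[0.1,-1,-0.3],0,0.8],[[0.1,-1,-0.3],0,0.8],[[0.1,-1,-0.3],0,0.8],[[0.1,-1,0],0,0.8],[[0.1,-1,0],0,0.8],[[0.1,-1,0],0,0.8],[[0.1,-1,0],0,0.8],[[0.1,-1,0],0,0.8]]'

```text
t: 6.5
ee_pos: [380.7, -117.0, 224.6]
orientation: [0.0, 3.141, -0.0]
ft_force: [0.6, -0.3, -1.3]
width: 40.4
grasp_force: 29.9
```

Run:
```python
from h import *
c=cam("wrist");save("w2.png",c[0])
b=cams.boxes_of("wrist","blue_tray");print([(x["p"],np.round(x["rect"])) for x in b])
r=b[0]["rect"];white(c,(max(0,int(r[0]-r[2]/2)),max(0,int(r[1]-r[3]/2)),int(r[0]+r[2]/2),int(r[1]+r[3]/2)))
for t in ["tin","red_jar","candle"]: find(c,"wrist",t,0)
c=cam("top");white(c,(360,230,415,285))
```

```text
[(0.96, array([109., 181., 172., 162.]))]
white 3211 [ 63. 215.] rect [ 391.8 -321.5] [188.8 178.6] 90.0 circ [ 411.3 -323.8] 115.6
white 60 [148. 106.] rect [ 307.8 -250.3] [ 1.7 43.6] 4.9 circ [ 307.9 -250.3] 21.8
white 908 [109. 148.] rect [ 352.7 -299. ] [68.8 69.6] 83.7 circ [ 352.6 -299.2] 35.1
white 363 [188. 155.] rect [ 361.1 -216.1] [12.7 41.1] 86.1 circ [ 361.1 -214.7] 20.9
white 586 [155. 204.] rect [ 414.4 -254. ] [54.7 54.4] 90.0 circ [ 414.2 -253.5] 28.1
white 618 [ 86. 210.] rect [ 421.1 -333.6] [55.5 55. ] 39.6 circ [ 421.  -333.6] 28.0
tin 0.8 [313. 214.  61.  64.] [412.6 -85. ] [-1.1 -4.7  0.9  4.4]
tin 0.26 [291. 388.  47.  42.] [ 631.1 -104.7] [ -1.8 -23.3   1.8  22.5]
red_jar 0.81 [396. 239.  75.  77.] [429.4  -4.7] [-1.5 -1.1  1.1  1. ]
candle 0.76 [241. 198.  36.  36.] [ 406.2 -160.3] [-0.  0.  0. -0.]
white 510 [368. 244.] rect [ 419.1 -252.4] [53.8 94.2] 87.8 circ [ 421.7 -252.5] 52.1
white 259 [380. 258.] rect [ 389.4 -281.8] [ 13.2 155.8] 78.6 circ [ 389.6 -280.6] 78.1
white 374 [390. 258.] rect [ 384.7 -323.3] [ 61.8 155.3] 79.0 circ [ 389.5 -298.8] 77.8
```

View pics/w2.png

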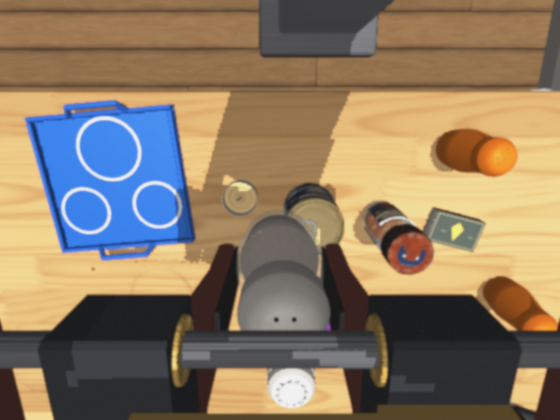

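The wrist view shows the blue-tray rings at (109,148), (155,204) and (86,210), 80 mm between the small ones as specified. The candle is at (241,198), and the shaker is in the gripper. I'll place it in the far small ring.

Call:
move_arm --steps '[[[-0.18,-0.962,0.2],0,0.8],[[-0.18,-0.962,0.2],0,0.8],[[-0.18,-0.962,0.2],0,0.8],[[-0.18,-0.962,0.2],0,0.8],[[-0.18,-0.962,0.2],0,0.8],[[-0.18,-0.962,0.2],0,0.8],[[-0.18,-0.962,0.2],0,0.8],[[-0.18,-0.962,0.2],0,0.8],[[-0.18,-0.962,0.2],0,0.8],[[0,0,0.4],0,0.8],[[0,0,1],0,0.8],[[0,0,1],0,0.8],[[0,0,1],0,0.8],[[0,0,1],0,0.8],[[0,0,0.6],0,0.8],[[0,0,0.4],0,0.8],[[0,0,0.3],0,0.8],[[0,0,0],0,0.8],[[0,0,0],0,0.8]]'

```text
t: 8.38
ee_pos: [422.2, -332.1, 37.3]
orientation: [-0.001, 3.141, -0.0]
ft_force: [-0.5, -0.1, -0.6]
width: 40.8
grasp_force: 29.9
```

Call:
move_arm --steps '[[[0,0,0.04],0,0.8],[[0,0,0],0,0.2],[[0,0,0],0,0.2],[[0,0,0],0,0.2],[[0,0,0],0,0.2],[[0,0,0],0,0.2],[[0,0,-1],0,0.2],[[0,0,-1],0,0.2],[[0,0,-1],0,0.2],[[0,0,-1],0,0.2],[[0,0.4,-1],0,0.1],[[0,1,-1],0,0.1],[[0,1,0],0,0.1],[[0,1,0],0,0.1],[[0,1,0],0,0.1],[[0,1,0],0,0.1],[[0,1,0],0,0.1],[[0,1,0],0,0.1]]'

```text
t: 9.88
ee_pos: [421.5, -146.2, 186.1]
orientation: [0.001, 3.141, -0.0]
ft_force: [0.5, -0.6, 0.3]
width: 79.5
grasp_force: 0.0
```

Run:
```python
from h import *
c=cam("wrist");print(px(c,[421,-333.6,5]),px(c,[417,-85,0]))
for t in ["tin","red_jar","candle"]: find(c,"wrist",t,0)
find(c,"wrist","shaker",0,5)
c=cam("top");find(c,"top","shaker",0,5);find(c,"top","tin",0)
```

```text
[ 88.93450811 182.49431693] [341.49336717 177.19080487]
tin 0.74 [344. 293.  68.  73.] [521.2 -87.7] [-2.1 -7.1  1.8  6.7]
tin 0.69 [352. 190.  79.  80.] [418.1 -84.6] [-0.8 -0.5  0.6  0.5]
red_jar 0.57 [452. 211. 105.  77.] [429.2  -4.3] [-1.1 -1.1  0.8  1. ]
candle 0.57 [267. 166.  43.  38.] [ 405.2 -159.7] [ 0.3  0.1 -0.3 -0.1]
candle 0.42 [353. 189.  81.  79.] [426.5 -74.1] [ 19.   18.8 -18.2 -19.9]
shaker 0.64 [ 60. 194.  93.  63.] [ 422.4 -335.1] [-2.5 -2.3  3.2  2.2]
shaker 0.64 [116. 145. 196. 188.] [ 382. -288.] [ 46.7  69.6 -60.1 -62.4]
shaker 0.63 [526. 109.  69.  51.] [351.4  49. ] [-22.5  -1.3  16.6   3.1]
shaker 0.49 [228. 210.  14.  19.] [521.8 141.6] [-1.4 -0.1  1.4  0.1]
shaker 0.45 [256. 272.  14.  14.] [348.4  66.1] [-1.  -0.6  1.1  0.6]
tin 0.68 [305. 247.  16.  20.] [413.1 -76.3] [-3.2 -1.2  3.1  1.3]
tin 0.6 [315. 206.  20.  26.] [530.2 -88.4] [-0.6 -1.   0.6  1.1]
```

Call:
move_arm --steps '[[[0.05,0.82,0],0,0.14],[[0.05,0.82,0],0,0.14],[[0.04,0.82,0],0,0.14],[[0,0,0.987],0,0.14],[[0,0,0.987],0,0.14],[[0,0,0.987],0,0.14],[[0,0,0.987],0,0.14],[[0,0,0.987],0,0.14],[[0,0,0.987],0,0.14],[[0,0,0],0,0.7],[[0,0,0],0,0.7],[[0,0,0],0,0.7],[[0,0,0],0,0.7],[[0,0,0],0,0.7]]'

```text
t: 11.45
ee_pos: [419.1, -86.1, 39.1]
orientation: [0.0, 3.139, -0.001]
ft_force: [-1.0, -0.0, -1.7]
width: 57.0
grasp_force: 30.0
```

Call:
move_arm --steps '[[[0,0,-1],0,0.7],[[0,0,-1],0,0.7],[[0,0,-1],0,0.7],[[0,0,-1],0,0.7],[[0,0,-1],0,0.7],[[0.29,-0.947,0],0,0.7],[[0.29,-0.947,0],0,0.7],[[0.29,-0.947,0],0,0.7],[[0.29,-0.947,0],0,0.7],[[0.29,-0.947,0],0,0.7],[[0.29,-0.947,0],0,0.7],[[0.29,-0.947,0],0,0.7],[[0.29,-0.947,0],0,0.7],[[0.29,-0.947,0],0,0.7],[[0,0,1],0,0.7],[[0,0,1],0,0.7],[[0,0,1],0,0.7],[[0,0,0.9],0,0.7],[[0,0,0.5],0,0.7],[[0,0,0.3],0,0.7]]'

```text
t: 13.12
ee_pos: [352.4, -298.5, 44.7]
orientation: [-0.0, -3.141, -0.001]
ft_force: [0.9, 0.1, -1.9]
width: 57.1
grasp_force: 30.0
```

Call:
move_arm --steps '[[[0,0,0.07],0,0.7],[[0,0,0],0,0.7]]'

```text
t: 13.28
ee_pos: [353.1, -298.9, 44.3]
orientation: [0.0, 3.141, -0.0]
ft_force: [-0.4, 0.7, -1.9]
width: 56.9
grasp_force: 30.0
```

Call:
move_arm --steps '[[[0,0,0],0,0.15],[[0,0,0],0,0.15],[[0,0,0],0,0.15],[[0,0,0],0,0.15],[[0,0,-1],0,0.15],[[0,0,-1],0,0.15],[[0,0,-1],0,0.15],[[0,0,-1],0,0.15],[[0,0,-1],0,0.15],[[0,0,-1],0,0.15],[[-0.255,0.98,0],0,0.2],[[-0.255,0.98,0],0,0.2],[[-0.255,0.98,0],0,0.2],[[-0.255,0.98,0],0,0.2],[[-0.255,0.98,0],0,0.2],[[-0.255,0.98,0],0,0.2],[[-0.255,0.98,0],0,0.2],[[-0.255,0.98,0],0,0.2],[[-0.255,0.98,0],0,0.2]]'

```text
t: 14.87
ee_pos: [410.6, -77.2, 194.0]
orientation: [0.0, 3.141, -0.0]
ft_force: [-0.0, -0.9, 0.1]
width: 70.3
grasp_force: 0.0
```

Run:
```python
from h import *
print(ctrl.get_obs()["ee_pos"])
c=cam("wrist")
for t in ["red_jar","candle"]: find(c,"wrist",t,0)
find(c,"wrist","tin",0,5)
c=cam("top");find(c,"top","shaker",0,5);find(c,"top","tin",0,5)
```

```text
[410.59296538 -77.19236908 194.04816576]
candle 0.75 [196. 177.  43.  39.] [ 405.8 -160.9] [ 0.1 -0.3 -0.1  0.3]
tin 0.96 [ 38. 125.  76.  75.] [ 352.7 -276.8] [-19.3   0.4  24.4   1.5]
tin 0.9 [270. 295.  64.  69.] [515.8 -85.6] [ -1.4 -10.4   1.4   9.8]
tin 0.67 [ 74. 156. 147. 183.] [ 377.9 -254.1] [ 17.4  54.5 -21.9 -50.6]
shaker 0.73 [229. 207.  16.  22.] [523.3 141.7] [-0.4  0.4  0.4 -0.4]
shaker 0.61 [257. 273.  16.  14.] [348.4  67.5] [-0.6 -1.6  0.6  1.6]
shaker 0.59 [402. 245.  21.  13.] [ 420.2 -335.3] [-0.8 -0.4  0.8  0.5]
shaker 0.29 [236. 171.  18.  26.] [635.9 121.9] [ 0.4  2.  -0.4 -2. ]
tin 0.79 [390. 269.  28.  23.] [ 350.9 -299.8] [-0.6  0.1  0.6 -0.1]
tin 0.52 [236. 170.  21.  23.] [632.5 118.8] [-1.8 -1.3  1.9  1.3]
tin 0.49 [174. 259.  50.  72.] [387.  285.3] [  9.7  25.4 -10.3 -26.3]
```

Call:
move_arm --steps '[[[-0.253,0.96,0],0,0.2],[[-0.253,0.96,0],0,0.2],[[-0.253,0.96,0],0,0.2],[[0,0,0.993],0,0.2],[[0,0,0.993],0,0.2],[[0,0,0.993],0,0.2],[[0,0,0.993],0,0.2],[[0,0,0.993],0,0.2],[[0,0,0.993],0,0.2],[[0,0,0],0,0.8],[[0,0,0],0,0.8],[[0,0,0],0,0.8],[[0,0,0],0,0.8],[[0,0,0],0,0.8],[[0,0,0],0,0.8],[[0,0,0],0,0.8]]'

```text
t: 16.55
ee_pos: [430.5, -6.6, 46.1]
orientation: [-0.0, 3.139, -0.0]
ft_force: [0.1, -1.6, 8.0]
width: 40.5
grasp_force: 30.0
```

Call:
move_arm --steps '[[[0,0,-1],0,0.8],[[0,0,-1],0,0.8],[[0,0,-1],0,0.8],[[0,0,-1],0,0.8],[[0,0,-1],0,0.8],[[0.06,-0.989,0],0,0.8],[[0.06,-0.989,0],0,0.8],[[0.06,-0.989,0],0,0.8],[[0.06,-0.989,0],0,0.8],[[0.06,-0.989,0],0,0.8],[[0.06,-0.989,0],0,0.8],[[0.06,-0.989,0],0,0.8],[[0.06,-0.989,0],0,0.8],[[0.06,-0.989,0],0,0.8],[[0.06,-0.989,0],0,0.8],[[0,0,0.5],0,0.8],[[0,0,1],0,0.8],[[0,0,1],0,0.8],[[0,0,1],0,0.8],[[0,0,0.7],0,0.8]]'

```text
t: 18.22
ee_pos: [413.8, -253.4, 63.7]
orientation: [-0.0, -3.141, -0.0]
ft_force: [-0.7, -0.2, -1.2]
width: 40.4
grasp_force: 30.0
```

Call:
move_arm --steps '[[[0,0,0.3],0,0.8],[[0,0,0.2],0,0.8],[[0,0,0.05],0,0.8],[[0,0,0],0,0.8]]'

```text
t: 18.55
ee_pos: [414.7, -253.8, 51.7]
orientation: [-0.0, 3.141, -0.001]
ft_force: [0.9, 0.5, -0.2]
width: 40.6
grasp_force: 30.0
```

Call:
move_arm --steps '[[[0,0,0],0,0.25],[[0,0,0],0,0.25],[[0,0,0],0,0.25],[[0,0,0],0,0.25],[[0,0,-1],0,0.25],[[0,0,-1],0,0.25],[[0,0,-1],0,0.25],[[0,0,-1],0,0.25],[[0,0,-1],0,0.25],[[0,0,-1],0,0.25],[[0.09,0.93,0],0,0.25],[[0.09,0.93,0],0,0.25],[[0.09,0.93,0],0,0.25],[[0.09,0.93,0],0,0.25]]'

```text
t: 19.72
ee_pos: [405.2, -159.8, 201.4]
orientation: [0.001, 3.141, -0.001]
ft_force: [1.1, -0.4, -1.2]
width: 66.1
grasp_force: 0.0
```

Run:
```python
from h import *
o=ctrl.get_obs();print(o["t"],o["ee_pos"],o["qpos"])
c=cam("wrist");save("w3.png",c[0])
find(c,"wrist","candle",0);find(c,"wrist","red_jar",0,5)
c=cam("top")
for t in ["red_jar","tin","shaker"]: find(c,"top",t,0,5)
```

```text
19.7167 [ 405.15068918 -159.83735211  201.42115175] [-4.03121279e-01  1.72926565e-01  2.05048367e+00  4.94176481e-05
  9.17223028e-01 -1.97312797e+00]
candle 0.69 [281. 180.  39.  39.] [ 405.6 -159.7] [-0.1  0.6  0.1 -0.6]
red_jar 0.87 [168. 209.  83.  78.] [ 413.7 -254. ] [-0.2 -1.   0.3  0.8]
tin 0.64 [311. 206.  19.  26.] [526.5 -86.6] [-0.1 -0.1  0.1  0.1]
shaker 0.76 [228. 208.  17.  21.] [523.2 143. ] [-0.9 -0.6  0.9  0.6]
shaker 0.66 [256. 273.  14.  12.] [349.7  67.5] [-0.6 -1.1  0.6  1.1]
```

View pics/w3.png

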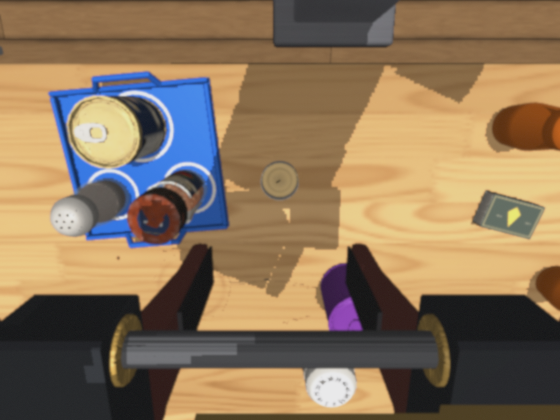

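The wrist view shows the tin, shaker and red jar all well inside their rings at (134,131), (105,190) and (185,190). The candle is at (281,180), under the gripper. I'll turn the tool across before picking the candle, so the gripper body misses the red jar.

Call:
move_arm --steps '[[[0,0,0.35],0.97,0.25],[[0,0,0.35],0.97,0.25],[[0,0,0.35],0.97,0.25],[[0,0,0.35],0.97,0.25],[[0,0,0.35],0.97,0.25],[[0,0,0.35],0.97,0.25],[[0,0,0.35],0.97,0.25],[[0,0,0.35],0.97,0.25],[[0,0,0.35],0.97,0.25],[[0,0,0.35],0.97,0.25],[[0,0,0.35],0.97,0.25],[[0,0,0.35],0.97,0.25],[[0,0,0.35],0.97,0.25],[[0,0,0.35],0.97,0.25],[[0,0,0.35],0.97,0.25],[[0,0,0.35],0.97,0.25],[[0,0,0.35],0.97,0.25],[[0,0,0.35],0.97,0.25],[[0,0,0.35],0.97,0.25],[[0,0,0.35],0.97,0.25]]'

```text
t: 21.73
ee_pos: [405.7, -161.6, 25.3]
orientation: [2.358, 2.075, 0.0]
ft_force: [0.4, -0.7, 0.9]
width: 66.1
grasp_force: 0.0
```

Run:
```python
from h import *
o=ctrl.get_obs();print(o["ee_pos"],o["qpos"][5],R.from_rotvec(o["orientation"]).as_matrix().round(3).tolist())
```

```text
[ 405.69267205 -161.60373907   25.33844212] -0.27851647827477194 [[0.127, 0.992, 0.0], [0.992, -0.127, -0.0], [-0.0, 0.0, -1.0]]
```

Call:
move_arm --steps '[[[0.07,0,0.4],0,0.25],[[0,0,0.35],0,0.25],[[0,0,0.11],0,0.25],[[0,0,0],0,0.25],[[0,0,0],0,0.8],[[0,0,0],0,0.8],[[0,0,0],0,0.8],[[0,0,0],0,0.8],[[0,0,0],0,0.8],[[0,0,0],0,0.8],[[0,0,0],0,0.8]]'

```text
t: 22.65
ee_pos: [405.9, -159.0, 4.8]
orientation: [2.352, 2.081, 0.0]
ft_force: [-0.1, 0.4, 4.2]
width: 36.5
grasp_force: 30.0
```

Call:
move_arm --steps '[[[0,0,-1],0,0.8],[[0,0,-1],0,0.8],[[0,0,-1],0,0.8],[[0,0,-1],0,0.8],[[0,0,-1],0,0.8],[[0,0,-1],0,0.8],[[0.99,-0.25,0],0,0.8],[[0.99,-0.25,0],0,0.8],[[0.99,-0.25,0],0,0.8],[[0.99,-0.25,0],0,0.8],[[0.99,-0.25,0],0,0.8],[[0.99,-0.25,0],0,0.8],[[0.99,-0.25,0],0,0.8],[[0.99,-0.25,0],0,0.8],[[0.99,-0.25,0],0,0.8],[[0.99,-0.25,0],0,0.8],[[0.99,-0.25,0],0,0.8],[[0.99,-0.25,0],0,0.8],[[0.99,-0.25,0],0,0.8],[[0.99,-0.25,0],0,0.8]]'

```text
t: 24.32
ee_pos: [360.4, 196.8, 154.5]
orientation: [2.353, 2.082, -0.0]
ft_force: [0.2, 0.5, 0.1]
width: 36.5
grasp_force: 30.0
```

Run:
```python
from h import *
o=ctrl.get_obs();Rm=R.from_rotvec(o["orientation"]).as_matrix();p=np.array(o["ee_pos"]);print(p,Rm.round(3).tolist(),o["width"],o["grasp_force"])
print((Rm.T@(np.array([347.6,300,10.5])-p)/25).round(3))
c=cam("wrist");save("w4.png",c[0])
```

```text
[360.416766   196.84962122 154.47109641] [[0.122, 0.993, -0.0], [0.993, -0.122, -0.0], [-0.0, -0.0, -1.0]] 36.45632114909476 29.99919284367934
[ 4.033 -1.011  5.759]
```

View pics/w4.png

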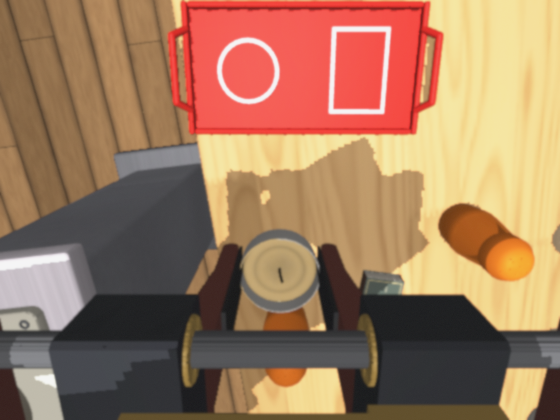

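The wrist view shows the candle level in the fingers, and the red tray ahead with its ring at (248,71) and rectangle at (359,70). I'll place the candle.

Call:
move_arm --steps '[[[0.81,-0.208,0.2],0,0.8],[[0.81,-0.208,0.2],0,0.8],[[0.81,-0.208,0.2],0,0.8],[[0.81,-0.208,0.2],0,0.8],[[0.81,-0.208,0.2],0,0.8],[[0,0,1],0,0.8],[[0,0,1],0,0.8],[[0,0,1],0,0.8],[[0,0,0.9],0,0.8],[[0,0,0.5],0,0.8],[[0,0,0.3],0,0.8],[[0,0,0],0,0.8],[[0,0,0],0,0.8]]'

```text
t: 25.45
ee_pos: [347.6, 299.3, 12.1]
orientation: [-2.353, -2.082, 0.001]
ft_force: [0.5, 1.1, -0.0]
width: 36.7
grasp_force: 30.0
```

Call:
move_arm --steps '[[[0,0,0.06],0,0.8],[[0,0,0],0,0.32],[[0,0,0],0,0.32],[[0,0,0],0,0.32],[[0,0,0],0,0.32],[[0,0,-0.5],0,0.32],[[0,0,-1],0,0.25],[[0,0,-1],0,0.25],[[0,0,-1],0,0.25],[[0,0,-1],0,0.25],[[0,0,-1],0,0.25],[[0,0,-1],0,0.25],[[-0.9,0.59,0],0,0.25],[[-0.9,0.59,0],0,0.25],[[-0.9,0.59,0],0,0.25],[[-0.9,0.59,0],0,0.25],[[-0.9,0.59,0],0,0.25],[[-0.9,0.59,0],0,0.25],[[-0.9,0.59,0],0,0.25],[[-0.9,0.59,0],0,0.25]]'

```text
t: 27.12
ee_pos: [443.0, 105.0, 173.2]
orientation: [2.353, 2.082, 0.001]
ft_force: [0.7, -0.3, -0.2]
width: 65.8
grasp_force: 0.0
```

Run:
```python
from h import *
o=ctrl.get_obs();Rm=R.from_rotvec(o["orientation"]).as_matrix();p=np.array(o["ee_pos"]);print(p,o["width"])
c=cam("wrist");save("w5.png",c[0]);u0,v0=px(c,[440,78,16]);print(u0,v0)
find(c,"wrist","candle",0,5)
x,y=int(u0)-60,int(v0)-60;x=max(x,0);y=max(y,0)
im=c[0][y:y+120,x:x+120];hs=cv2.cvtColor(im,cv2.COLOR_RGB2HSV)
for b in cams.cut_out("wrist","matches"):
    q=np.argwhere(b["pixels"])[:,::-1]; W=np.array([at(c,u,v,16)[:2] for u,v in q],np.float32); print(b["p"],np.round(b["rect"]),cv2.minAreaRect(W))
save("crop5.png",cv2.resize(im,None,fx=4,fy=4))
c=cam("top");find(c,"top","candle",0,5)
```

```text
[442.99727779 105.01758999 173.2048107 ] 65.79777721136074
279.50591157496564 216.41624132891744
0.75 [282. 217.  50.  68.] ((441.5684509277344, 77.12295532226562), (60.948646545410156, 37.17998504638672), 74.41898345947266)
candle 0.59 [170. 273.  18.  15.] [349.  298.9] [-0.  -0.1  0.   0.1]
```

View pics/w5.png

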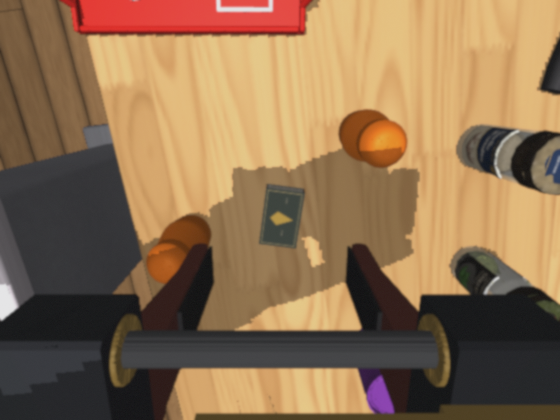

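The wrist view shows the matchbox at (282,217) with yaw about -15°. The orange look-alikes at (185,245) and (375,137) would foul the gripper body if I gripped along x. So I'll grip along the box's long side, near its top, so the fingertips clear the tray rim too.

Call:
move_arm --steps '[[[-0.57,0.035,0],0,0.14],[[-0.57,0.035,0],0,0.14],[[0,0,0.3],-0.965,0.14],[[0,0,0.3],-0.965,0.14],[[0,0,0.3],-0.965,0.14],[[0,0,0.3],-0.965,0.14],[[0,0,0.3],-0.965,0.14],[[0,0,0.3],-0.965,0.14],[[0,0,0.3],-0.965,0.14],[[0,0,0.3],-0.965,0.14],[[0,0,0.3],-0.965,0.14],[[0,0,0.3],-0.965,0.14],[[0,0,0.3],-0.965,0.14],[[0,0,0.3],-0.965,0.14],[[0,0,0.3],-0.965,0.14],[[0,0,0.3],-0.965,0.14],[[0,0,0.3],-0.965,0.14],[[0,0,0.3],-0.965,0.14],[[0,0,0.3],-0.965,0.14],[[0,0,0],0,0.14]]'

```text
t: 29.03
ee_pos: [439.7, 78.8, 44.5]
orientation: [-0.402, -3.114, 0.001]
ft_force: [0.1, 0.4, -0.4]
width: 75.4
grasp_force: 0.0
```

```bash
cat > g.py <<'E'
import sys
from h import *
o=ctrl.get_obs();Rm=R.from_rotvec(o["orientation"]).as_matrix();p=np.array(o["ee_pos"]);print(p,o["width"],"tool y yaw",np.degrees(np.arctan2(Rm[1,1],Rm[0,1])).round(1))
print((Rm.T@(np.array([float(a) for a in sys.argv[1:4]])-p)/25).round(3))
E
python3 g.py 441 77.5 10
```

```text
[439.72352659  78.8180606   44.54991035] 75.42709528045609 tool y yaw 75.3
[-0.066 -0.037  1.382]
```

Call:
move_arm --steps '[[[-0.07,-0.04,0.6],0,0.14],[[0,0,0.5],0,0.14],[[0,0,0.27],0,0.14],[[0,0,0],0,0.14],[[0,0,0],0,0.7],[[0,0,0],0,0.7],[[0,0,0],0,0.7],[[0,0,0],0,0.7],[[0,0,0],0,0.7],[[0,0,0],0,0.7]]'

```text
t: 29.87
ee_pos: [442.8, 76.5, 11.8]
orientation: [0.41, 3.114, 0.001]
ft_force: [-0.5, 1.8, 6.9]
width: 55.9
grasp_force: 30.0
```

Call:
move_arm --steps '[[[0,0,-0.3],0,0.7],[[0,0,-0.7],0,0.7],[[0,0,-1],0,0.7],[[0,0,-1],0,0.7],[[0,0,-0.5],-0.52,0.7],[[0,0,0],-0.52,0.7],[[0,0,0],-0.52,0.7],[[0,0,0],0,0.7],[[0,0,0],0,0.7]]'

```text
t: 30.62
ee_pos: [442.3, 76.3, 99.1]
orientation: [0.199, 3.135, 0.0]
ft_force: [0.1, -0.0, 0.3]
width: 55.6
grasp_force: 30.0
```

```bash
python3 g.py 438 288.8 17.5
python3 - <<'E'
from h import *
c=cam("wrist");save("w6.png",c[0])
E
```

```text
[442.3162344   76.30652951  99.10275016] 55.62089268095691 tool y yaw 82.7
[1.247 8.41  3.264]
```

View pics/w6.png

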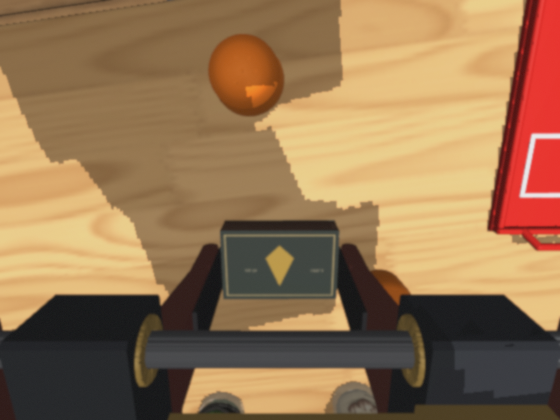

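The matchbox is held level and square at (280,265). I'll carry it to the rectangle.

Call:
move_arm --steps '[[[0.139,0.934,0],0,0.7],[[0.139,0.934,0],0,0.7],[[0.139,0.934,0],0,0.7],[[0.139,0.934,0],0,0.7],[[0.139,0.934,0],0,0.7],[[0.139,0.934,0],0,0.7],[[0.139,0.934,0],0,0.7],[[0.139,0.934,0],0,0.7],[[0.139,0.934,0],0,0.7],[[0,0,0.5],0,0.7],[[0,0,1],0,0.7],[[0,0,0.8],0,0.7],[[0,0,0.5],0,0.7],[[0,0,0.3],0,0.7],[[0,0,0.1],0,0.7],[[0,0,0],0,0.7],[[0,0,0],0,0.7]]'

```text
t: 32.08
ee_pos: [438.1, 288.9, 19.3]
orientation: [0.197, 3.135, 0.001]
ft_force: [0.7, 0.7, 0.3]
width: 55.6
grasp_force: 30.0
```

```bash
python3 g.py 438 288.8 17
```

```text
[438.10081978 288.92503558  19.26129542] 55.63613328941482 tool y yaw 82.8
[ 0.003 -0.006  0.09 ]
```

Call:
move_arm --steps '[[[0,0,0.08],0,0.7],[[0,0,0],0,0.7],[[0,0,0],0,0.25],[[0,0,0],0,0.25],[[0,0,0],0,0.25],[[0,0,-0.5],0,0.25],[[0,0,-1],0,0.25],[[0,0,-1],0,0.25],[[0,0,-1],0,0.25],[[0,0,-1],0,0.25],[[0,0,-1],0,0.25],[[0,0,-1],0,0.25],[[0,-1,-1],0,0.25],[[0,-1,-1],0,0.25],[[0,-1,0],0,0.25],[[0,-1,0],0,0.25],[[0,-1,0],0,0.25],[[0,-1,0],0,0.25]]'

```text
t: 33.58
ee_pos: [418.4, 138.9, 230.4]
orientation: [0.196, 3.134, 0.001]
ft_force: [0.2, -0.3, 0.3]
width: 66.2
grasp_force: 0.0
```

Run:
```python
from h import *
c=cam("wrist");save("w7.png",c[0])
find(c,"wrist","candle",0,5)
for b in cams.cut_out("wrist","matches"):
    q=np.argwhere(b["pixels"])[:,::-1]; W=np.array([at(c,u,v,21)[:2] for u,v in q],np.float32); print(b["p"],np.round(b["rect"]),cv2.minAreaRect(W))
c=cam("top");save("top7.png",cv2.resize(c[0][140:300,150:430],None,fx=2.8,fy=2.8))
for t in ["tin","shaker","red_jar","candle"]: find(c,"top",t,0,5)
```

```text
candle 0.74 [430.  86.  46.  40.] [349.2 299.6] [-0.4 -0.2  0.4  0.2]
0.61 [419. 177.  63.  37.] ((435.5399475097656, 286.61370849609375), (62.04420471191406, 38.669647216796875), 82.80156707763672)
tin 0.97 [390. 271.  29.  22.] [ 349.6 -299.7] [-0.6 -0.3  0.6  0.4]
tin 0.84 [313. 206.  21.  24.] [527.8 -88. ] [-0.6 -0.6  0.6  0.6]
shaker 0.7 [257. 274.  16.  17.] [348.4  64.7] [-1.5 -0.6  1.6  0.6]
shaker 0.69 [403. 245.  22.  11.] [ 420.2 -335.3] [-0.8 -1.4  0.8  1.5]
red_jar 0.55 [374. 246.  22.  20.] [ 411.8 -255.5] [-0.5 -0.2  0.5  0.2]
```

View pics/w7.png

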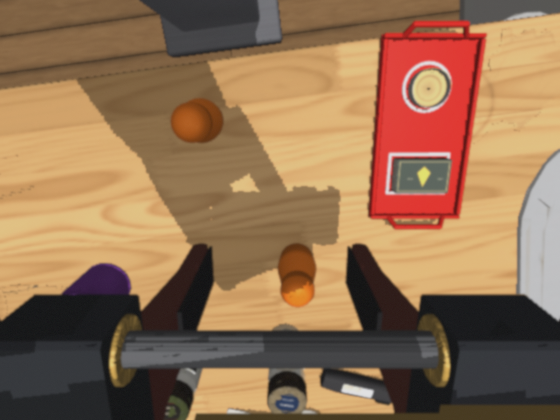

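View pics/top7.png

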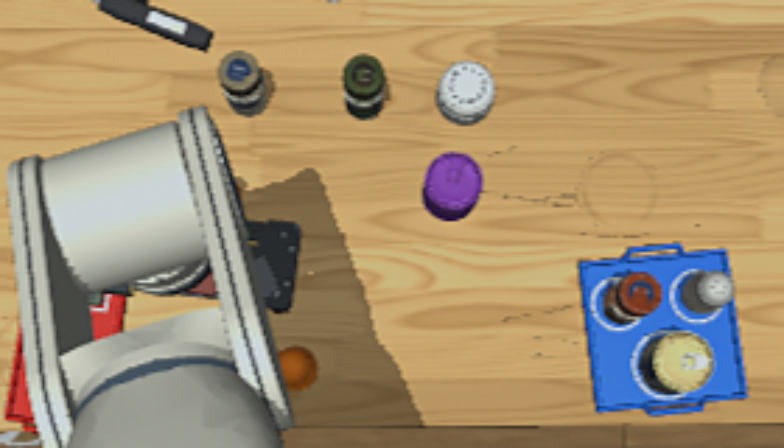

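The wrist view shows the candle centred in its ring at (430,87) and the matchbox in its rectangle at (421,177). The top view shows the tin, shaker and red jar in their rings, with the green jar, blue jar and timer untouched. Everything fits within about 4 mm, so I'm handing in.

```bash
python3 -c "
from workcell import ctrl
print(ctrl.close_job())"
```

```text
the job is handed in; nothing more can be done
None
```

Both trays are made up and the job is handed in at about 34 s of the 106 s allowed: all five things are released and measured within about 4 mm of their outline centres, the green jar, blue jar and timer were not touched, and no verdict was shown.

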